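Knock in the sprung lock pin of a bench mill

TASK

The lid of the white bench mill is shut but its sprung lock pin still stands out. Take the mallet from the grey mat and drive the pin in with a brisk, square blow along the pin, so that it goes fully home and catches (it springs back out otherwise); stop when you feel it home rather than forcing the mallet on, and keep the gripper off the pin. Then stand the mallet back on its head on the mat as it was, let go, and leave the other things on the bench where they are.

Things in the scene. Friction and masses are not known exactly. Their poses are not given: they have to be found in the camera images.
- mill: Fixed white wedge-shaped bench mill, 244 x 244 mm. Origin: centre of its underside on the bench; z up, +x to its high rear. Its flat lid (262 mm up the slope x 250 mm) rises to +x at 0.35 rad, 120 mm above the origin at its middle, edges 75 and 165 mm high. The lock pin stands square to the lid on its middle line, 50 mm up-slope of the middle. Nothing else stands over 25 mm above the lid.
- lock_pin (a joint): How far the pin has been driven in from where it stood, m: 0 fully out, 0.020 fully home (hard stop), wherever the collar is set. An over-centre spring pushes it out with about 11 N up to 0.004, 7 N at 0.010, 0 at 0.018; beyond 0.018 it snaps to the stop and stays caught (held by about 2 N). Short of 0.018 it springs back out.
- mallet: Mallet, 0.34 to 0.53 kg, standing on its head on the mat, handle level. Head: cylinder 50 mm diameter, 70 mm high, flat ends. Handle: bar 24 mm (mallet y) x 20 mm (z), axis 35 mm above the origin, ending 170 mm along -x. Origin: centre of the lower end (striking face); z along the head's axis, up at the start; +x from handle to head. Centre of mass 17 mm from the head axis, so it stands by itself.
- mallet_grip (a point): Point on the handle's axis 68 mm from the head's axis (43 mm from the head's side), 35 mm above the mallet's origin: a good place to grip, pads on the two sides of the handle (mallet +y and -y).
- mat: Fixed grey mat, 240 mm (x) x 260 mm (y) x 4 mm, flat on the bench. Origin: centre of its underside; its top is 4 mm above.
- beaker: Bystander: glass beaker, 72 mm diameter, 85 mm high, origin centre of its underside.
- jar: Bystander: jar with a lid, 68 mm diameter, 90 mm high, origin centre of its underside.
- bin: Bystander: blue open bin, 90 x 150 x 60 mm, origin centre of its underside.
- pin_bore (a point): Point on the lid's surface where the pin's axis meets it (axes as the mill's). The pin points out square to the lid, along (-sin 0.35, 0, cos 0.35) of these axes, and ends in a flat round cap 36 mm in diameter, 12 mm thick. Its collar is set differently each time: the cap's outer face stands anywhere from 46 to 66 mm above the lid (20 less when home). A 5 N touch does not move it.

How it is judged:
On the way, in this order (a step that is already met when the one before it is completed fails the run):
1. the mallet is lifted off the mat (z of mallet in the frame of mat above 0.04 m), for 0.1 s.
2. the mallet's blow is driving the pin in: the pin is 3 to 15 mm in, moving at over 40 mm/s, with the mallet pushing on its cap (value of joint lock_pin between 0.003 and 0.015 m and velocity of joint lock_pin above 0.04 m/s and contact force between mallet and lock_pin above 2 N).
3. the pin is home and caught (over 18.5 mm in) with the mallet off it (value of joint lock_pin above 0.0185 m and contact force between mallet and lock_pin below 0.1 N), for 0.2 s.
At the end, for the whole second after the job is handed in: The lock pin is caught at least 18.5 mm in (of 20 mm); the mallet stands on its head as at the start (within 0.1 rad of upright) on the mat, the head's middle over the mat, at rest and released (value of joint lock_pin above 0.0185 m and angle between mallet's own z axis and vertical below 0.1 rad and z of mallet in the frame of mat between 0.001 and 0.008 m and x of mallet in the frame of mat between -0.12 and 0.12 m and y of mallet in the frame of mat between -0.13 and 0.13 m and linear speed of mallet below 0.02 m/s and contact force between the fingers and mallet below 0.1 N); the robot touches nothing.
It fails at once if the gripper or arm pushes on the pin's cap (over 1 N) (contact force between any of the fingers, the arm and lock_pin above 1 N).
It fails at once if the mallet is forced on the pin with over 90 N (contact force between mallet and lock_pin above 90 N).
It fails at once if the mallet bears on the pin (over 5 N) with its head more than 0.12 rad askew to the pin (contact force between mallet and lock_pin above 5 N and angle between the z axis of mallet and the z axis of lock_pin, either way round above 0.12 rad).
It fails at once if a bystander is moved more than 30 mm (distance of any of beaker, jar, bin from where it was at the start of the episode above 0.03 m).
It also fails if it takes over 58 s, if anything falls off the work surface, if the arm or the gripper's body presses on something with over 40 N, if the wrist force passes 120 N, or if a joint passes its speed limit or range.

ROBOT

A 7-joint arm with a two-finger parallel gripper is mounted at the origin on the work surface. World frame = base frame: x ahead of the robot, y to its left, z up, the work surface at z = 0. Lengths are in m, angles in rad, forces in N, time in s.
With the tool pointing down it reaches from about 0.4 to 0.9 m from the base axis. Payload 5.5 kg.
Tool frame: the origin (TCP) lies midway between the tips of the shut fingers; the grasp point (between the pads) lies 19 mm behind it (manip.grip_depth is the distance from the TCP to the grasp point, in m); z points along the fingers, y is the line along which they close (so a half turn about z gives the same grasp; the last joint's range is limited). The gripper opens to 92 mm and grips with 3 to 60 N. Pads are 19 mm wide; open, the fingers measure 130 mm over their backs; the gripper's body (75 mm by 190 mm) begins 47 mm behind the grasp point.
Start: joints at [0.263, 0.501, -0.427, 1.55, 0.221, 1.138, -0.21], TCP at [0.65, 0, 0.227] pointing down, gripper open.
Joint ranges: [-2.88, 2.88], [-0.31, 2.03], [-1.54, 1.56], [0.2, 2.42], [-1.41, 4.55], [0.19, 2.02], [-2.57, 2.57]. Speed limits (rad/s): [2.57, 2.57, 3.14, 3.14, 3.14, 3.14, 3.14].

INTERFACE

Orientations are given as a unit quaternion [x, y, z, w].
In Python, from bench import manip, effector, viewer gives the robot as it stands. Calls block until the motion is done:
- manip.move_pose(position, orientation): joint-space move of the TCP to a pose.
- manip.servo_line(position, ori=None, vel=0.15): straight line of the TCP; ori=None keeps the orientation; vel is the mean speed in m/s.
- manip.movej(angles): joint-space move.
- effector.open_jaws() and effector.close(f_grip=None): open the fingers fully, or close them until they stop; f_grip is the grip in N (None keeps the last).
- manip.sleep(seconds).
- manip.solve_ik(position, orientation): joint angles nearest the present ones, or None.
- viewer.get_image(name): name is "scene" or "side" or "wrist"; returns the picture (480x640x3 uint8, red, green, blue); there is no depth.
- viewer.get_calibration(name): a dict with "vfov" (degrees; the focal length in pixels is half the picture's height over the tangent of half this angle, whatever the lens; pixels are square), "cx", "cy" (the principal point, pixels), "eye" and "attitude" of the camera in the world. Camera axes: x right, y down, z forward; pixel columns grow to the right and rows downward; lengths in m; the calibration is good to about 2 mm. A picture is of the moment at which its call begins: read the wrist's pose just before it. get_calibration takes no time and is no camera call; for the wrist camera it gives the pose at the moment of the call.
A pose or a line that the arm cannot do raises manip.PlanningError and nothing moves.
- manip.hand_in(): hands the job in; it is judged then, once.
Readings, each from a call of its own:
- manip.current_clock(): time.
- manip.current_q(): joint angles.
- manip.current_joint_velocities(): joint speeds.
- manip.current_tau(): joint torques, N m.
- manip.current_tool_pos(): TCP position.
- manip.current_tcp_rot(): TCP orientation.
- manip.current_force(): force on the tool from outside, world axes, zero at the start.
- manip.current_wrist_torque(): the same for the moment, N m.
- manip.current_finger_gap(): finger opening in m.
- manip.current_gripper_force(): force on a finger pad.
Only numpy, scipy, OpenCV 4.12 (cv2) and the standard library are available. Lean on these libraries where they do the work, as an engineer would, in place of code of your own. Each camera call takes 0.05 s, during which the arm holds its last target. There are 200 camera calls.

## Working session

There is one attempt and no reset: what is moved stays moved. The work goes in short steps, each a Python script; the robot and the scene stay as the last script left them, time stands still between calls to the robot, and variables do not carry over. Pictures are saved under pics/ and viewed, at most 10 in all, crops included, and the job is handed in when it is done.

```bash
ls; mkdir -p pics
python3 - <<'E'
from bench import manip, effector, viewer
import cv2
for n in ["scene","side","wrist"]:
    c=viewer.get_calibration(n); print(n,c)
    cv2.imwrite(f"pics/{n}0.png",viewer.get_image(n)[:,:,::-1])
print(manip.current_tcp_rot(),manip.current_clock(),manip.current_force(),manip.grip_depth)
E
```

```text
pics
scene {'vfov': 45.92678280526016, 'cx': 319.11889674497866, 'cy': 246.89148851382993, 'eye': array([ 1.1907315 , -0.7132729 ,  0.74481299]), 'attitude': array([ 0.8358536 ,  0.29308392, -0.15503295, -0.4375104 ])}
side {'vfov': 51.00852624889626, 'cx': 326.6238282193644, 'cy': 240.97772974146034, 'eye': array([ 0.4283999 , -0.71026899,  0.70762572]), 'attitude': array([ 0.89895557, -0.0884343 ,  0.04399554, -0.4267583 ])}
wrist {'vfov': 69.98158499205056, 'cx': 320.69842948458063, 'cy': 233.4187119800737, 'eye': array([0.64974322, 0.07280382, 0.38417689]), 'attitude': array([ 9.90734387e-01, -1.56727213e-04, -8.53038004e-04,  1.35810983e-01])}
[ 7.07096635e-01  7.07116507e-01 -5.26023850e-04 -5.64142245e-04] 0.15 [-0.33214509  0.10311778 -0.46465647] 0.0188
```

View pics/scene0.png

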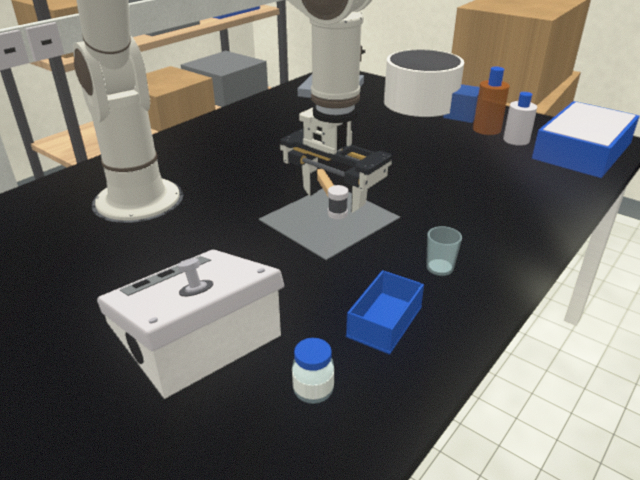

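View pics/side0.png

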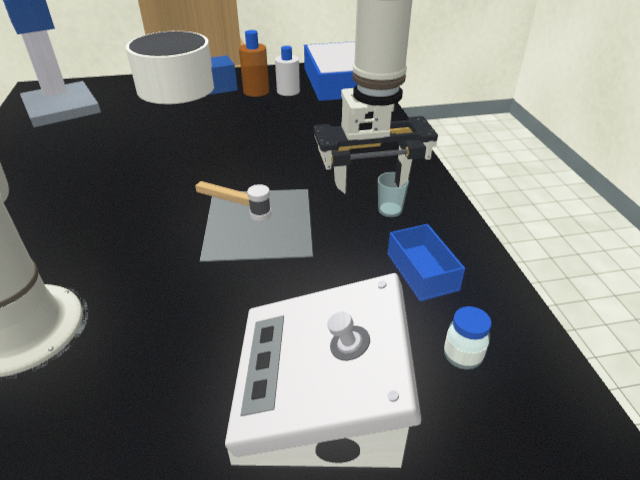

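View pics/wrist0.png

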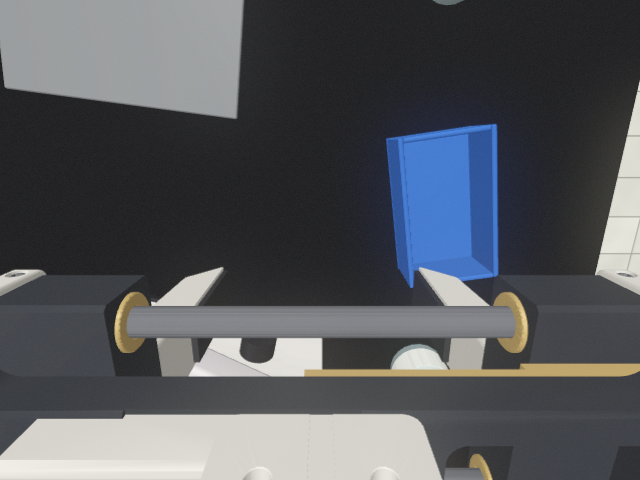

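The scene and side views both show the mallet on the mat (scene ≈(338,200), side ≈(259,200)), with its handle toward the left. The mill is at scene (195,290) and side (330,360), with the pin cap near scene (190,267) and side (340,323). The bystanders are well to the right. I'll enlarge these areas to read the pixels.

Run:
```python
import cv2,numpy as np
s=cv2.imread("pics/scene0.png");d=cv2.imread("pics/side0.png")
def c(im,x,y,w,k): 
    return cv2.resize(im[y:y+w*3//4,x:x+w],(400,300),interpolation=cv2.INTER_CUBIC)
# scene mallet 4x @ (290,150); side mallet 4x @(185,165); scene mill 2x@(90,245); side mill 2x @(225,270)
m=np.vstack([np.hstack([c(s,290,155,100,4),c(d,190,165,100,4)]),np.hstack([c(s,90,245,200,2),c(d,225,270,200,2)])])
cv2.imwrite("pics/m1.png",m)
```

```text
(no output)
```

View pics/m1.png

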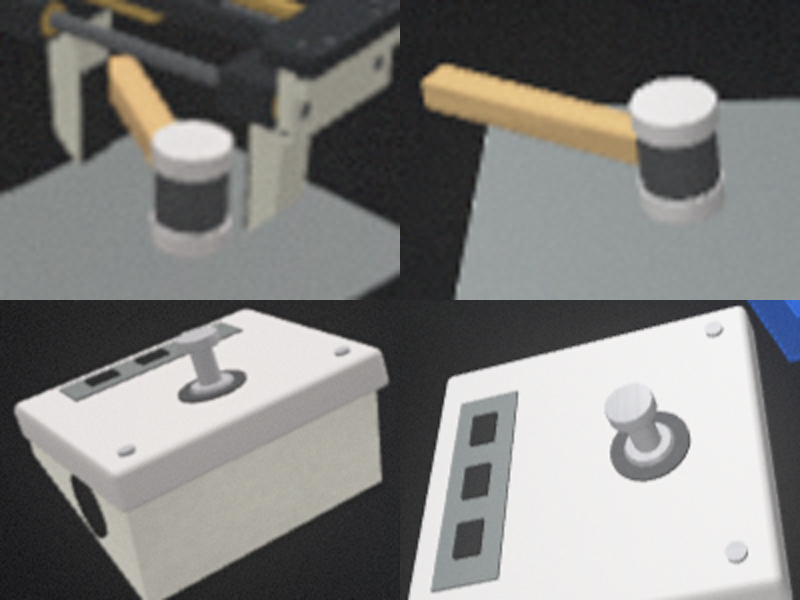

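Reading the enlarged crops:
- **Mallet:** top centre at scene (338,191) and side (258.5,191). The handle end is at scene (320,169.5) and side (198,183).
- **Bore disc:** scene (196,288), side (350,342.5).
- **Cap face:** scene (188.5,262), side (340,321).
- **Lid corners:** read too, and they go into the fit below.

```bash
cat > h.py <<'E'
import numpy as np, cv2
from scipy.spatial.transform import Rotation as R
from scipy.optimize import least_squares
def proj(c,P):
    f=240/np.tan(np.radians(c["vfov"])/2)
    p=R.from_quat(c["attitude"]).inv().apply(np.atleast_2d(P)-c["eye"])
    return np.c_[c["cx"]+f*p[:,0]/p[:,2], c["cy"]+f*p[:,1]/p[:,2]]
def Rz(a): return R.from_euler('z',a)
def fit(cams,obs,model,x0):
    # obs: list of (cam,u,v,key); model(x)->dict key->3D
    def r(x):
        m=model(x); return np.concatenate([(proj(cams[c],m[k])[0]-(u,v)) for c,u,v,k in obs])
    s=least_squares(r,x0,loss='soft_l1'); return s.x, r(s.x).reshape(-1,2)
A=0.35
def mill(x):
    # x,y,yaw,cap height
    o=np.array([x[0],x[1],0]); q=Rz(x[2])
    sl=np.array([np.cos(A),0,np.sin(A)]); n=np.array([-np.sin(A),0,np.cos(A)]); mid=np.array([0,0,.12])
    d={'bore':mid+.05*sl,'cap':mid+.05*sl+x[3]*n}
    for a in (-1,1):
        for b in (-1,1): d[('L' if a<0 else 'H')+('-' if b<0 else '+')]=mid+a*.131*sl+np.array([0,b*.125,0])
    return {k:o+q.apply(v) for k,v in d.items()}
def mallet(x):
    o=np.array([x[0],x[1],.004]); q=Rz(x[2])
    return {k:o+q.apply(v) for k,v in dict(top=[0,0,.07],bot=[0,0,0],end=[-.17,0,.045]).items()}
E
python3 - <<'E'
from h import *
from bench import viewer
C={n:viewer.get_calibration(n) for n in("scene","side")}
np.set_printoptions(precision=4,suppress=True)
o=[("scene",338.2,190.8,'top'),("side",258.5,190.7,'top'),("scene",337.9,213,'bot'),("side",260.2,214.2,'bot'),("scene",320.2,169.5,'end'),("side",198,183.2,'end')]
print(*fit(C,o,mallet,[.3,.1,0]))
o=[("scene",196,288,'bore'),("side",350,342.5,'bore'),("scene",188.5,262,'cap'),("side",340,321,'cap'),
("scene",281.5,271,'H+'),("scene",214.5,250,'L+'),("scene",98.5,298,'L-'),("scene",150.5,336,'H-'),("side",250,309,'L+'),("side",397,273.5,'H+')]
best=min((fit(C,o,mill,[.45,-.25,y,.055]) for y in (-.5,0,.5)),key=lambda s:abs(s[1]).sum())
print(*best); print({k:v.round(4) for k,v in mill(best[0]).items()})
E
```

```text
[ 0.467   0.2606 -0.6251] [[ 0.0336 -0.8321]
 [-0.1535 -0.5963]
 [-0.1274  1.5492]
 [ 0.5814  0.7731]
 [-0.6026 -0.8924]
 [ 0.1249 -0.7598]]
[ 0.5115 -0.2488 -0.2144  0.0505] [[ 0.7665  1.7445]
 [ 1.4612  0.4062]
 [-0.3824  0.5684]
 [ 0.0868 -0.5657]
 [ 0.4862 -1.3978]
 [-0.6128 -1.1856]
 [-3.1478 -0.1045]
 [-6.1604 -1.8282]
 [-0.7482 -1.7638]
 [ 1.1251 -2.9962]]
{'bore': array([ 0.5574, -0.2588,  0.1371]), 'cap': array([ 0.5405, -0.2551,  0.1846]), 'L-': array([ 0.3647, -0.3448,  0.0751]), 'L+': array([ 0.4179, -0.1005,  0.0751]), 'H-': array([ 0.6052, -0.3972,  0.1649]), 'H+': array([ 0.6584, -0.1529,  0.1649])}
```

```bash
cat >> h.py <<'E'
D=.060; GD=.0188
MP=np.array([.467,.2606,.004]); MY=-.6251
MI=[.5115,-.2488,-.2144,.0505]
def tool(n,mx,s):
    z=-n; x=s*mx; return R.from_matrix(np.c_[x,np.cross(z,x),z]).as_quat()
def pick(s,dz=0):
    n=np.array([0,0,1.]); mx=Rz(MY).apply([1,0,0])
    return MP-D*mx+n*(.035-GD+dz), tool(n,mx,s)
def strike(s,phi,h):   # mallet face h above the estimated cap face along the pin
    m=mill(MI); q=Rz(MI[2]); n=q.apply([-np.sin(A),0,np.cos(A)])
    u=np.array([np.cos(phi),np.sin(phi),0]); mx=u-n*(u@n); mx/=np.linalg.norm(mx)
    return m['cap']+n*(.035-GD+h)-D*mx, tool(n,mx,s), n
E
python3 - <<'E'
from h import *
from bench import manip
lo=np.array([-2.88,-.31,-1.54,.2,-1.41,.19,-2.57]);hi=np.array([2.88,2.03,1.56,2.42,4.55,2.02,2.57])
np.set_printoptions(precision=2,suppress=True)
for s in (1,-1):
    for dz in (0,.2):
        j=manip.solve_ik(*pick(s,dz)); print('pick',s,dz,j, None if j is None else min(np.minimum(j-lo,hi-j)))
    for phi in np.arange(-3,3.1,.5):
        for h in (.1,-.02):
            j=manip.solve_ik(*strike(s,phi,h)[:2])
            if j is not None: print(s,phi,h,np.array(j),round(min(np.minimum(j-lo,hi-j)),2))
E
```

```text
pick 1 0 [-0.95  0.56  0.35  2.05 -0.33  0.58 -2.57] 0.0017664611401033703
pick 1 0.2 [-1.46  0.34  0.96  1.94 -0.33  1.03 -2.55] 0.02208729132367182
1 -3.0 0.1 [ 1.    0.15 -0.67  1.87  0.06  0.8   2.05] 0.46
1 -3.0 -0.02 [ 0.98  0.39 -0.73  1.91  0.38  0.61  1.79] 0.42
1 -2.5 0.1 [ 1.05  0.12 -0.75  1.92  0.06  0.78  2.52] 0.05
1 -2.5 -0.02 [ 1.03  0.39 -0.83  1.96  0.47  0.6   2.18] 0.39
1 -2.0 -0.02 [-0.71  0.64  1.36  2.08 -1.08  0.84 -2.33] 0.2
1 -1.5 -0.02 [ 0.09  0.22  0.27  2.12 -0.22  0.47 -2.57] -0.0
1 -1.0 0.1 [ 0.51 -0.04 -0.13  2.12 -0.1   0.72 -2.16] 0.27
1 -1.0 -0.02 [ 0.34  0.19  0.03  2.17 -0.14  0.44 -2.12] 0.25
1 -0.5 0.1 [ 0.61 -0.05 -0.15  2.14 -0.14  0.71 -1.54] 0.26
1 -0.5 -0.02 [ 0.49  0.19 -0.07  2.19 -0.14  0.43 -1.54] 0.23
1 0.0 0.1 [ 0.73 -0.03 -0.2   2.12 -0.17  0.72 -0.91] 0.28
1 0.0 -0.02 [ 0.68  0.21 -0.19  2.16 -0.13  0.44 -0.95] 0.25
1 0.5 0.1 [ 0.75  0.01 -0.17  2.07 -0.18  0.74 -0.34] 0.32
1 0.5 -0.02 [ 0.75  0.24 -0.23  2.11 -0.13  0.47 -0.39] 0.28
1 1.0 0.1 [ 0.77  0.06 -0.18  2.   -0.17  0.76  0.15] 0.37
1 1.0 -0.02 [ 0.81  0.28 -0.28  2.04 -0.
[... 1485 characters left out ...]
  2.15  0.18  0.45  1.91] 0.26
-1 0.5 0.1 [-0.91 -0.21  1.38  2.1   0.16  0.74  2.51] 0.06
-1 0.5 -0.02 [ 1.24  0.33 -0.8   2.1   0.28  0.49  2.39] 0.18
-1 1.0 -0.02 [-0.44  0.68  1.36  2.08 -1.17  0.93 -2.16] 0.2
-1 1.5 0.1 [-0.61  0.27  1.39  1.97 -0.59  0.88 -2.15] 0.17
-1 1.5 -0.02 [-0.33  0.53  1.14  2.01 -0.97  0.79 -1.87] 0.41
-1 2.0 0.1 [ 0.54  0.12  0.    1.89 -0.16  0.8  -2.11] 0.43
-1 2.0 -0.02 [ 0.44  0.31  0.1   1.93 -0.25  0.58 -2.03] 0.39
-1 2.5 0.1 [ 0.55  0.13 -0.07  1.86 -0.12  0.81 -1.68] 0.44
-1 2.5 -0.02 [ 0.47  0.32  0.    1.9  -0.16  0.59 -1.65] 0.4
-1 3.0 0.1 [ 0.6   0.13 -0.19  1.87 -0.06  0.81 -1.26] 0.44
-1 3.0 -0.02 [ 0.51  0.32 -0.12  1.9  -0.05  0.58 -1.27] 0.39
```

Run:
```python
from h import *
from bench import manip, effector, viewer
p,q=pick(-1,.12); manip.move_pose(p,q)
a=viewer.get_image("wrist")
p,q=pick(-1,0); manip.servo_line(p,vel=.12)
b=viewer.get_image("side")
print(manip.current_force())
effector.close(60)
print(manip.current_finger_gap(),manip.current_gripper_force(),manip.current_tool_pos(),manip.current_force())
p,q=pick(-1,.15); manip.servo_line(p,vel=.12)
manip.sleep(.2)
print(manip.current_force(),manip.current_wrist_torque(),manip.current_clock())
c=viewer.get_image("side")
f=lambda im,x,y:cv2.resize(im[y:y+150,x:x+200],(400,300),interpolation=cv2.INTER_CUBIC)
m=np.vstack([np.hstack([cv2.resize(a,(400,300)),f(b,150,100)]),np.hstack([f(c,150,60),cv2.resize(viewer.get_image("scene"),(400,300))])])
cv2.imwrite("pics/m2.png",m[:,:,::-1])
```

```text
[ 0.44435583 -0.17248243  0.5289633 ]
0.02339298954322168 59.699304699897766 [0.41794585 0.29546725 0.02006531] [-1.50474805 -1.05394845  0.9095346 ]
[ 0.44778114 -0.08082669 -4.33549323] [0.16867671 0.08147449 0.00702028] 5.5
```

View pics/m2.png

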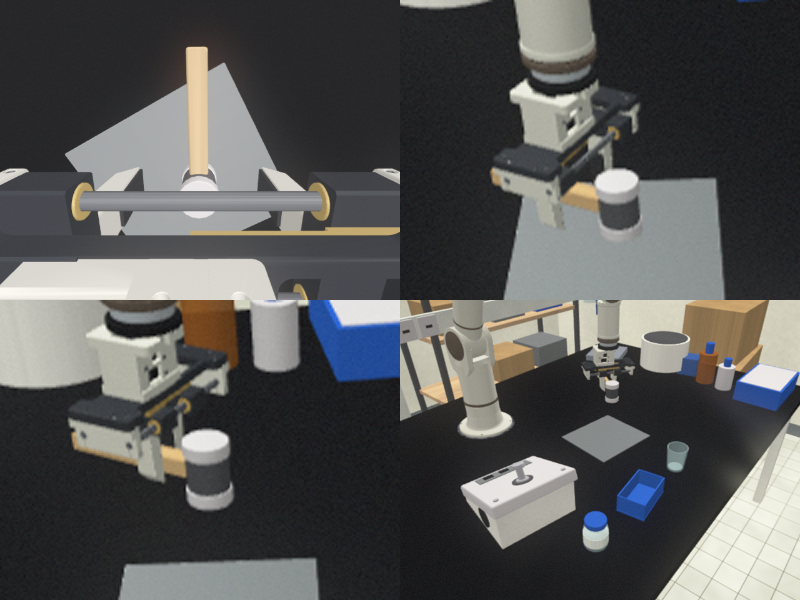

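The mallet is gripped squarely and upright (side-view head at about (254,145)), with the mat clear beneath it. Next I move above the pin and check from the fixed cameras.

```bash
cat >> h.py <<'E'
PHI=-1.75
E
python3 - <<'E'
from h import *
from bench import manip, effector, viewer
p,q=pick(-1,.26); manip.servo_line(p,vel=.2)
p,q,n=strike(-1,PHI,.08); manip.move_pose(p,q)
p,q,n=strike(-1,PHI,.015); manip.servo_line(p,vel=.12); manip.sleep(.2)
print(manip.current_tool_pos()-p,manip.current_force(),manip.current_wrist_torque(),manip.current_clock())
f=lambda im,x,y,w=160:cv2.resize(im[y:y+w*3//4,x:x+w],(400,300),interpolation=cv2.INTER_CUBIC)
b=viewer.get_image("scene");c=viewer.get_image("side")
cv2.imwrite("pics/sc3.png",b[:,:,::-1]);cv2.imwrite("pics/sd3.png",c[:,:,::-1])
m=np.hstack([f(b,110,190),f(c,265,235)])
cv2.imwrite("pics/m3.png",m[:,:,::-1])
E
```

```text
[ 0.00044546 -0.00025396  0.00104211] [ 0.01687544  1.55265622 -5.24258779] [0.32774408 0.67208524 0.0248    ] 8.9833
```

View pics/m3.png

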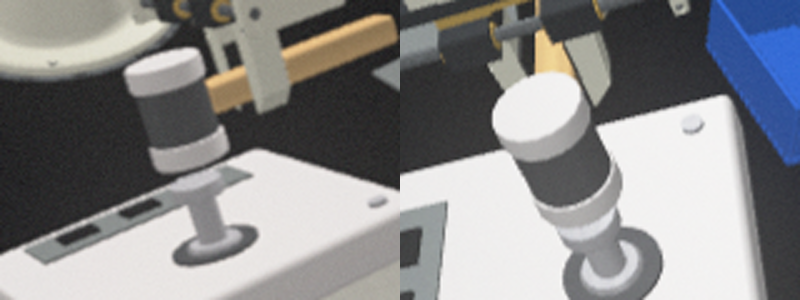

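The head is coaxial with the pin in both views (scene crop: face centre ≈(190,165) above the cap at (200,183)), with a gap of about 1 cm. I'll touch gently to find the cap.

Run:
```python
from h import *
from bench import manip
p,q,n=strike(-1,PHI,.015)
F=lambda: np.mean([manip.current_force()@n for _ in range(5)])
f0=F(); h=.015
while h>-.015:
    h-=.0007; manip.servo_line(strike(-1,PHI,h)[0],vel=.02); manip.sleep(.06)
    f=F()-f0
    if h<.004 or abs(f)>.7: print(round(h,4),round(f,2),((manip.current_tool_pos()-p)@n+.015).round(4))
    if f>2.2: break
print(manip.current_clock(),manip.current_wrist_torque())
open("touch.txt","w").write(str(h))
```

```text
0.0115 -0.73 0.0115
0.0101 -0.76 0.0101
0.0059 -0.93 0.0059
0.0038 0.05 0.0038
0.0031 0.12 0.0031
0.0024 -0.26 0.0024
0.0017 -0.22 0.0017
0.001 0.34 0.001
0.0003 5.06 0.0005
15.5583 [0.42140588 0.97442676 0.02488013]
```

Run:
```python
from h import *
from bench import manip, viewer
n=strike(-1,PHI,0)[2]
manip.servo_line(strike(-1,PHI,.018)[0],vel=.1); manip.sleep(.15)
f0=manip.current_force()@n
manip.servo_line(strike(-1,PHI,-.0192)[0],vel=.09)
print(manip.current_force()@n-f0, manip.current_tool_pos()-strike(-1,PHI,-.0192)[0])
manip.servo_line(strike(-1,PHI,.05)[0],vel=.15); manip.sleep(.2)
print(manip.current_clock())
f=lambda im,x,y,w=160:cv2.resize(im[y:y+w*3//4,x:x+w],(400,300),interpolation=cv2.INTER_CUBIC)
b=viewer.get_image("scene");c=viewer.get_image("side")
cv2.imwrite("pics/m4.png",np.hstack([f(b,110,190),f(c,265,235)])[:,:,::-1])
```

```text
1.8500375215527305 [ 0.00037275  0.00021192 -0.00013021]
17.4083
```

View pics/m4.png

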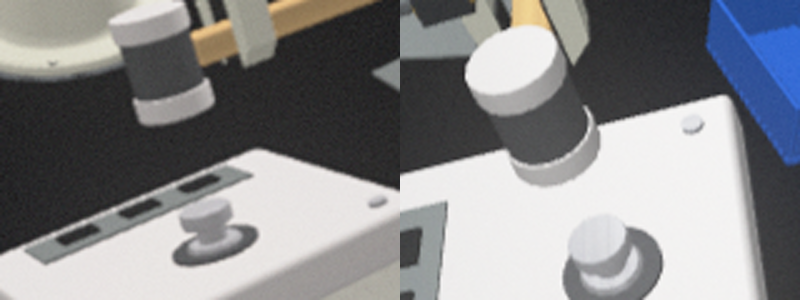

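The cap now sits low and stays there (scene crop (207,210), was (200,183)), so the pin is home and caught. The mallet is still square in the grip, and I'll take it back to the mat.

Run:
```python
from h import *
from bench import manip, effector, viewer
manip.servo_line(strike(-1,PHI,.1)[0],vel=.2)
p,q=pick(-1,.26); manip.move_pose(p,q)
manip.servo_line(pick(-1,.006)[0],vel=.15); manip.sleep(.2)
f0=manip.current_force()[2]
for dz in np.arange(.005,-.0021,-.0007):
    manip.servo_line(pick(-1,dz)[0],vel=.02); manip.sleep(.06)
    f=manip.current_force()[2]-f0
    if f>3: break
print('down',dz,f,manip.current_wrist_torque())
effector.open_jaws(); manip.sleep(.2)
manip.servo_line(pick(-1,.15)[0],vel=.15); manip.sleep(.2)
print(manip.current_clock(),manip.current_force())
b=viewer.get_image("scene");c=viewer.get_image("side")
f=lambda im,x,y,w=160:cv2.resize(im[y:y+w*3//4,x:x+w],(400,300),interpolation=cv2.INTER_CUBIC)
cv2.imwrite("pics/m5.png",np.vstack([np.hstack([f(b,250,140),f(c,180,140)]),np.hstack([f(b,90,200,240),cv2.resize(c,(400,300))])])[:,:,::-1])
```

```text
down -0.0006000000000000007 7.607806752373118 [-0.17162436  0.38403285 -0.02176934]
27.2333 [ 0.84883812 -0.87204022  0.43200464]
```

View pics/m5.png

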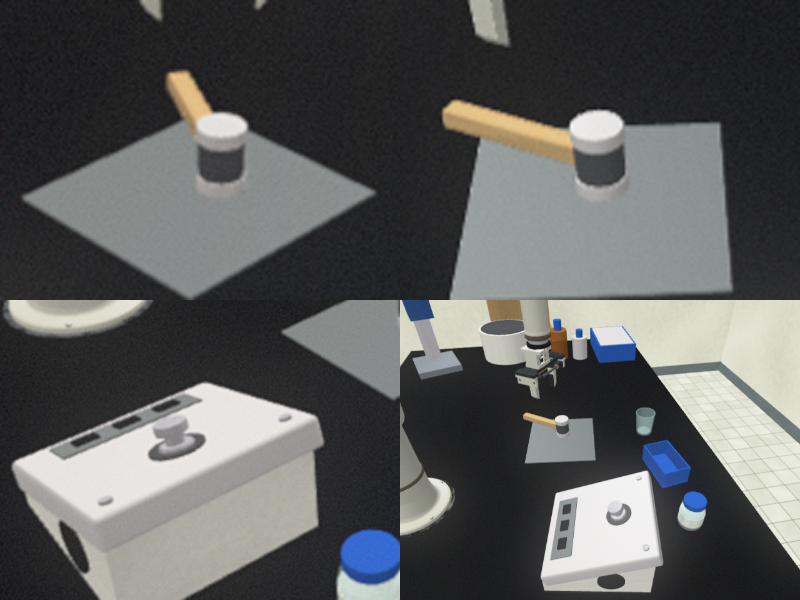

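The mallet stands upright on the mat (scene crop head ≈(221,155)) with the gripper clear. The pin is still home and the bystanders haven't moved.

```bash
python3 -c "
from bench import manip
print(manip.hand_in())"
```

```text
the job is handed in; nothing more can be done
None
```

The job is handed in: one blow drove the pin in and it stayed home, and the mallet is back standing on the mat, released, with the beaker, jar and bin unmoved; the hand-in gave no verdict.

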